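# Set out two bottles at the sealing station and cap each

### The arm

A 6-joint arm with a two-finger parallel gripper is mounted at the origin on the work surface. World frame = base frame: x ahead of the robot, y to its left, z up, the work surface at z = 0. Lengths are in m, angles in degrees, forces in N, time in s.
With the tool pointing down it reaches from about 0.35 to 0.775 m from the base axis. Payload 5.5 kg.
Tool frame: the origin (TCP) lies midway between the tips of the shut fingers; the grasp point (between the pads) lies 19 mm behind it; z points along the fingers, y is the line along which they close (so a half turn about z gives the same grasp; the last joint's range is limited). The gripper opens to 85 mm and grips with 20 to 120 N. Pads are 22 mm wide; open, the fingers measure 114 mm over their backs; the gripper's body (76 mm by 85 mm) begins 54 mm behind the grasp point. The pads swing forward as they close: fully open they stand 13 mm farther back than shut.
Start: joints at [-83.514, 17.945, 2.641, 74.691, 0, 82.002], TCP at [0.144, -0.557, 0.231] pointing down, gripper open.
Joint ranges: [-158.12, 158.12], [-49.38, 96.58], [-58.88, 72.47], [-126.05, 133.96], [-84.25, 85.87], [-180, 180]. Speed limits (degrees/s): [147.25, 147.25, 180, 180, 180, 180].

### API

Orientations are given as a 3x3 rotation matrix whose columns are the frame's x, y, z axes.
In Python, from workcell import arm gives the robot as it stands.
- The arm moves only by the tool carry_out, never from a script. Its argument "steps" is a list of rows, each an object with "hand": the opening, from -1 (shut) to 1 (fully open); "linear": the shift along the world's x, y, z in cm, a list of three; "dr": the turn, a rotation vector about the world's x, y, z in degrees, a list of three. A call has 1 to 20 rows; each row shifts and turns the commanded pose from where the row before left it; what a row does not reach is not made up. A row lasts 1/12 s, in which the tool goes at most 41.7 mm and 7.16 degrees, less where a joint would pass 70% of its speed; a pose out of reach is approached as far as the arm can. A call with a gripper value outside its range is refused whole. The fingers move at their own pace and stop on an object; the grip force is fixed at half the most. Time passes only in rows, so rows that do not move let the fingers close. It gives the time, the measured TCP pose, the force, the opening and the grip force at its end, in the units of the state.
- arm.observe(): the state, without advancing time (a new reading comes with each control period).
- arm.get_image(name): name is "side" or "top" or "wrist"; returns the picture (420x560x3 uint8, blue, green, red); there is no depth.
- arm.calibration(name): a dict with "intrinsics" (3x3 intrinsics, pixels), "rvec" (rotation vector, rad) and "tvec" (3), from world to camera coordinates, as OpenCV has them. Camera axes: x right, y down, z forward; pixel columns grow to the right and rows downward; lengths in m; the calibration is good to about 2 mm. A picture is of the moment at which its call begins: read the wrist's pose just before it. calibration takes no time and is no camera call; for the wrist camera it gives the pose at the moment of the call.
- arm.close_job(): hands the job in; it is judged then, once.
The state is a dict: "clock": time; "qpos": joint angles; "joint_vel": joint speeds; "joint_efforts": joint torques, N m; "position": TCP position; "ee_rot": TCP orientation; "ft_force": force on the tool from outside, world axes, zero at the start; "moment": the same for the moment, N m; "width": finger opening in m; "finger_force": force on a finger pad.
Only numpy, scipy, OpenCV 4.12 (cv2) and the standard library are available. Lean on these libraries where they do the work, as an engineer would, in place of code of your own. Each camera call takes 0.05 s, during which the arm holds its last target. There are 200 camera calls.

### The job

Set out the two open bottles for heat-sealing: stand the tall bottle in the middle of the round rubber seat, and the squat bottle on the bench exactly midway between the seat and the stopper tray, centred on the line that joins them. Put each bottle's own blue cap fully down over its neck, the long narrow cap on the tall bottle and the short wide cap on the squat one. Set the glass down without dropping or tipping it, leave the sealed bottles and the cup where they are, and finish with everything upright and let go.

Things in the scene. Friction and masses are not known exactly. Their poses are not given: they have to be found in the camera images.
- tall_bottle: loose open clear-glass bottle with a paper label and a dark mouth, about 0.4 kg, upright, round. Origin: centre of its underside, z up. Body 60 mm diameter up to 85 mm, shoulder narrowing to 108 mm, then a straight neck 24 mm in diameter from 108 to 150 mm, its top. Grip it by the neck (about 129 mm up).
- squat_bottle: loose open clear-glass bottle, short and wide, with a paper label and a wide dark mouth, about 0.35 kg, upright, round. Origin: centre of its underside, z up. Body 70 mm diameter up to 48 mm, shoulder to 62 mm, then a straight neck 36 mm in diameter from 62 to 98 mm, its top. Grip it by the neck (about 82 mm up).
- long_cap: loose blue plastic cap, long and narrow, standing with its closed top up and its open end down, about 20 g. 39 mm outside diameter, 33 mm inside, 40 mm high, top 4 mm thick. Origin: centre of its lower, open rim, z up. It fits loosely over the tall bottle's neck; fully down, its top rests on the mouth and its rim is 114 mm above the bottle's underside.
- wide_cap: loose blue plastic cap, short and wide, standing with its closed top up and its open end down, about 25 g. 52 mm outside diameter, 46 mm inside, 31 mm high, top 4 mm thick. Origin: centre of its lower, open rim, z up. It fits loosely over the squat bottle's neck; fully down, its top rests on the mouth and its rim is 71 mm above the bottle's underside.
- seat: fixed sealing seat: a square steel base plate 110 x 110 x 8 mm with a round black rubber disc 90 mm in diameter on it, the disc's flat top 20 mm above the bench. Origin: centre of its underside on the bench, z up. The line joining seat and tray runs along the seat's own y axis (the tray may be on its +y or -y side).
- tray: fixed grey open stopper tray full of corks, 100 x 100 mm, 35 mm high. Origin: centre of its underside on the bench, z up. Its centre is always 320 mm from the seat's centre; it may be to the left or the right of the seat.
- sealed_a: bystander: a finished bottle shaped like the tall bottle (60 mm across) but already sealed, with a blue cap fixed on its neck; 154 mm high in all. Stands at the far side of the work area. Origin: centre of its underside, z up. Leave it alone.
- sealed_b: bystander: a finished bottle shaped like the tall bottle (60 mm across) but already sealed, with a blue cap fixed on its neck; 154 mm high in all. Stands at the far side of the work area. Origin: centre of its underside, z up. Leave it alone.
- cup: bystander: white ceramic tasting cup, 52 mm across, 45 mm high, in the middle of the work area. Origin: centre of its underside, z up. Leave it alone.
Not all that is in view belongs to the job. Leave any red look-alike of the tall_bottle alone.

How it is judged (in metres and radians):
At the end, for the whole second after the job is handed in: Tall bottle on the disc within 12 mm of its centre; squat bottle on the bench within 15 mm of the seat-tray line and within 175 mm of both centres; each cap fully down on its own bottle (height within 5 mm, axes within 9 mm); all within 0.1 rad of upright, at rest, released (horizontal distance between tall_bottle and seat below 0.012 m and z of tall_bottle in the frame of seat between 0.016 and 0.024 m and x of squat_bottle in the frame of seat between -0.015 and 0.015 m and horizontal distance between squat_bottle and seat below 0.175 m and horizontal distance between squat_bottle and tray below 0.175 m and height (world z) of squat_bottle between -0.004 and 0.004 m and horizontal distance between long_cap and tall_bottle below 0.009 m and z of long_cap in the frame of tall_bottle between 0.109 and 0.119 m and horizontal distance between wide_cap and squat_bottle below 0.009 m and z of wide_cap in the frame of squat_bottle between 0.066 and 0.076 m and angle between each of tall_bottle, squat_bottle, long_cap, wide_cap's own z axis and vertical below 0.1 rad and linear speed of each of tall_bottle, squat_bottle, long_cap, wide_cap below 0.02 m/s); the robot touches nothing.
It fails at once if the tall bottle is dropped or thrown: it moves faster than 0.6 m/s while the fingers do not hold it (linear speed of tall_bottle above 0.6 m/s and contact force between the fingers and tall_bottle below 0.5 N).
It fails at once if the tall bottle is tipped over (more than 0.6 rad) (angle between tall_bottle's own z axis and vertical above 0.6 rad).
It fails at once if the squat bottle is dropped or thrown: it moves faster than 0.6 m/s while the fingers do not hold it (linear speed of squat_bottle above 0.6 m/s and contact force between the fingers and squat_bottle below 0.5 N).
It fails at once if the squat bottle is tipped over (more than 0.6 rad) (angle between squat_bottle's own z axis and vertical above 0.6 rad).
It fails at once if a bystander (sealed bottle or cup) is shifted by more than 25 mm or tipped over (distance of any of sealed_a, sealed_b, cup from where it was at the start of the episode above 0.025 m or angle between any of sealed_a, sealed_b, cup's own z axis and vertical above 0.6 rad).
It also fails if it takes over 104 s, if anything falls off the work surface, if the arm or the gripper's body presses on something with over 40 N, if the wrist force passes 120 N, or if a joint passes its speed limit or range.

## Working session

There is one attempt and no reset: what is moved stays moved. The work goes in short steps, Python scripts to look and compute and a tool call to move; the robot and the scene stay as the last step left them, time stands still between calls to the robot, and variables do not carry over. Pictures are saved under pics/ and viewed, at most 14 in all, crops included, and the job is handed in when it is done.

Besides the shell and the picture viewer there is one more tool, called after "Emit:" as name([rows], argument=value, ...), one row to a line, values as JSON. carry_out: Moves the arm, as the interface text tells. Its arguments: {"type":"object","properties":{"steps":{"type":"array","items":{"type":"object","properties":{"hand":{"type":"number"},"linear":{"type":"array","items":{"type":"number"}},"dr":{"type":"array","items":{"type":"number"}}}}}},"required":["steps"]}

```bash
mkdir -p pics; ls
cat > h.py <<'E'
import numpy as np, cv2
from workcell import arm
def grab(n,f):
    c=arm.calibration(n); im=np.array(arm.get_image(n)); cv2.imwrite(f'pics/{f}.png',im); return im,c
def cam(c):
    R=cv2.Rodrigues(np.array(c["rvec"],float))[0]; return R,np.array(c["tvec"],float).ravel(),np.array(c["intrinsics"],float)
def ray(c,uv,z):
    R,t,K=cam(c); o=-R.T@t; d=R.T@np.linalg.inv(K)@np.array([uv[0],uv[1],1.]); return o+d*(z-o[2])/d[2]
def proj(c,p):
    return cv2.projectPoints(np.array(p,float).reshape(-1,1,3),np.array(c["rvec"],float),np.array(c["tvec"],float),np.array(c["intrinsics"],float),None)[0].reshape(-1,2)
E
python3 - <<'E'
from h import *
import json
for n in("top","side"):
    im,c=grab(n,n+"0"); R,t,K=cam(c); print(n,-R.T@t,K.tolist(),R.round(2).tolist())
print(arm.observe())
E
```

```text
pics
top [ 0.36932399 -0.0033726   1.06201923] [[422.88012787879325, 0.0, 278.3727953025803], [0.0, 422.88012787879325, 209.86078994496393], [0.0, 0.0, 1.0]] [[-0.02, -1.0, -0.0], [-0.98, 0.02, -0.2], [0.2, -0.0, -0.98]]
side [0.27164898 0.67772271 0.61984508] [[380.706033908045, 0.0, 285.252616350974], [0.0, 380.706033908045, 208.29940031895924], [0.0, 0.0, 1.0]] [[-0.9, -0.43, 0.02], [-0.27, 0.53, -0.8], [0.33, -0.73, -0.6]]
{'clock': 0.1, 'qpos': array([-8.35158186e+01,  1.79856001e+01,  2.58386557e+00,  7.46908410e+01,
       -3.31199754e-03,  8.20021437e+01]), 'joint_vel': array([-0.05618537, -0.08233081,  0.05861644, -0.1109258 ,  0.04435734,
        0.02380213]), 'joint_efforts': array([ 2.51644269e-03, -4.81725168e+01,  2.99244958e+01,  1.27266103e-02,
       -2.60934812e-04,  5.39162698e-06]), 'position': array([ 0.14372188, -0.55627791,  0.23050971]), 'ee_rot': array([[ 9.68226095e-01,  2.50076330e-01, -2.39900129e-04],
       [ 2.50076389e-01, -9.68224790e-01,  1.59888431e-03],
       [ 1.67565868e-04, -1.60807487e-03, -9.99998693e-01]]), 'ft_force': array([-0.14631591, -0.71634883,  0.58105464]), 'moment': array([-2.70456337e-02,  1.17189722e-02, -5.67675528e-05]), 'finger_force': 0.0, 'width': 0.08551918961190064}
```

View pics/top0.png

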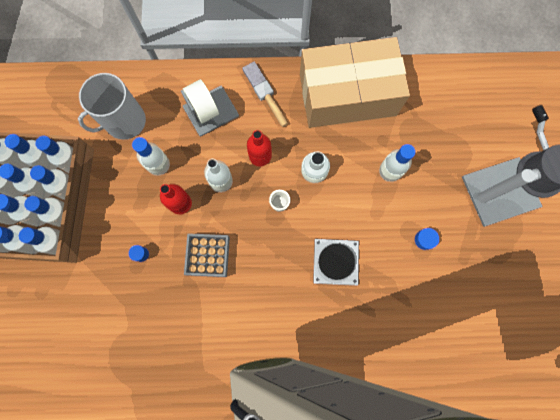

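View pics/side0.png

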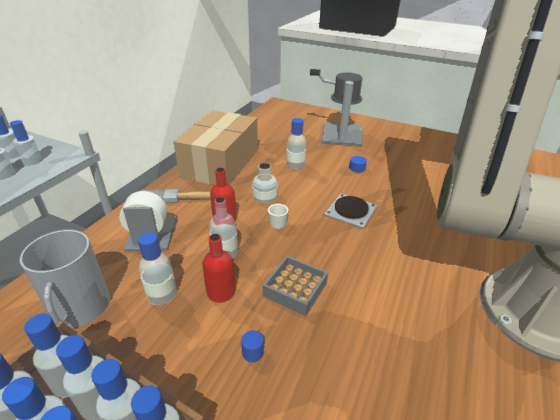

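The top view shows: tall bottle candidates at open glass, mouth (212,163); red look-alikes at (258,137) and (168,190); sealed bottles at (142,146) and (405,153). The squat bottle's mouth is at (318,158). Blue caps: small one at (138,254), wide one at (428,238); the other blue things are capped bottles and crate bottles. Seat at (337,262), tray at (207,256), cup at (280,200). I choose the clear bottle at (212,163) and check it with a crop.

```bash
cat > meas.py <<'E'
from h import *
def blobs(im,lo,hi,amin=40):
    m=cv2.inRange(cv2.cvtColor(im,cv2.COLOR_BGR2HSV),lo,hi)
    cs=cv2.findContours(m,cv2.RETR_EXTERNAL,cv2.CHAIN_APPROX_NONE)[0]
    out=[]
    for c in cs:
        a=cv2.contourArea(c)
        if a>=amin:
            M=cv2.moments(c); x,y,w,h=cv2.boundingRect(c); out.append((round(M['m10']/M['m00'],1),round(M['m01']/M['m00'],1),int(a),(x,y,w,h)))
    return out
BLUE=((105,120,60),(130,255,255)); DARK=((0,0,0),(180,255,60)); RED=((0,170,80),(6,255,255))
E
python3 - <<'E'
from meas import *
for n in("top","side"):
    im=cv2.imread(f'pics/{n}0.png')
    print(n,"blue",*blobs(im,*BLUE),sep='\n ')
    print("dark",*[b for b in blobs(im,*DARK,15) if b[2]<2500],sep='\n ')
    print("red",*blobs(im,*RED),sep='\n ')
im=cv2.imread('pics/top0.png')
a=cv2.resize(im[120:300,100:460],None,fx=2.2,fy=2.2,interpolation=cv2.INTER_CUBIC)
cv2.imwrite('pics/crop1.png',a)
E
```

```text
top
 blue
 (138.2, 253.2, 215, (129, 246, 20, 16))
 (426.7, 238.5, 365, (415, 228, 24, 22))
 (30.5, 235.7, 300, (19, 227, 25, 18))
 (5.2, 234.9, 143, (0, 227, 13, 16))
 (36.0, 204.7, 291, (24, 196, 25, 18))
 (7.7, 203.3, 225, (0, 194, 18, 18))
 (41.4, 174.3, 281, (30, 165, 24, 19))
 (10.9, 172.7, 290, (0, 164, 24, 18))
 (405.1, 153.6, 227, (396, 145, 19, 18))
 (141.4, 146.5, 227, (132, 138, 20, 19))
 (46.7, 145.1, 275, (36, 136, 23, 19))
 (16.3, 143.4, 288, (5, 134, 24, 19))
dark
 (463.3, 418.5, 30, (438, 418, 50, 2))
 (237.8, 409.6, 141, (231, 400, 17, 20))
 (263.7, 363.1, 181, (238, 359, 53, 10))
 (336.4, 261.3, 933, (319, 244, 36, 35))
 (164.5, 188.5, 23, (162, 186, 6, 6))
 (211.6, 163.2, 21, (209, 160, 6, 7))
 (317.4, 158.0, 63, (313, 154, 10, 9))
 (533.8, 158.7, 79, (523, 151, 22, 18))
 (256.7, 134.3, 21, (254, 132, 7, 6))
 (539.2, 113.4, 120, (533, 106, 15, 17))
red
 (174.9, 198.4, 678, (160, 184, 32, 31))
 (259.1, 150.1, 599, (247, 130, 25, 37))
side
 blue
 (58.6, 413.6, 310, (41, 406, 35, 14))
 (147.5, 403.8, 869, (131, 386, 34, 34))
 (21.2, 395.5, 1385, (0, 368, 45, 52))
 (108.6, 378.9, 966, (92, 359, 34, 41))
 (73.4, 353.8, 914, (56, 335, 35, 39))
 (252.0, 345.5, 514, (241, 331, 22, 31))
 (41.3, 331.6, 807, (25, 314, 35, 36))
 (148.8, 245.5, 430, (138, 232, 22, 28))
 (357.5, 163.5, 189, (350, 156, 16, 16))
 (18.5, 130.2, 190, (10, 121, 18, 20))
 (296.6, 125.8, 133, (292, 118, 11, 17))
 (2.4, 126.8, 71, (0, 115, 8, 20))
dark
 (540.2, 251.8, 49, (536, 246, 11, 14))
 (507.1, 223.7, 27, (498, 202, 18, 36))
 (354.9, 208.8, 337, (335, 198, 33, 20))
 (441.8, 198.9, 71, (438, 182, 10, 37))
 (498.6, 151.7, 644, (482, 112, 34, 82))
 (523.7, 71.2, 547, (510, 40, 29, 64))
 (541.4, 14.5, 267, (532, 0, 20, 31))
 (359.1, 15.3, 2310, (320, 0, 80, 36))
red
 (218.2, 275.5, 1266, (203, 237, 32, 66))
 (223.3, 192.7, 467, (211, 171, 24, 47))
```

View pics/crop1.png

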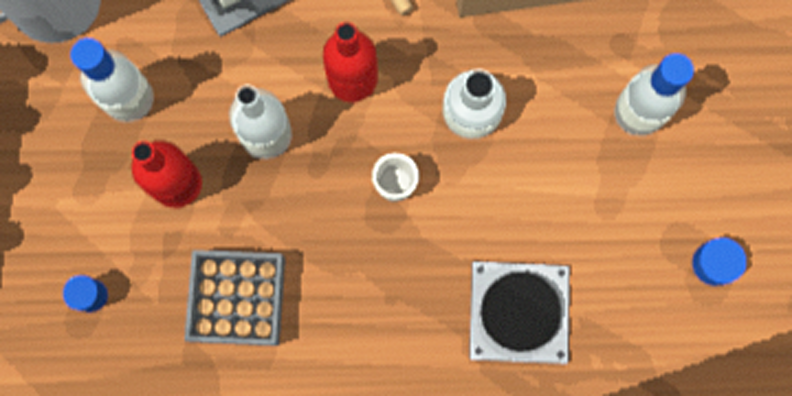

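The crop confirms it: clear open bottle with narrow dark mouth at crop (248,95), between the two red ones; squat bottle with wide mouth at crop (478,83).

Run:
```python
from meas import *
T=arm.calibration("top");S=arm.calibration("side")
def two(a,b):
    P=[]
    for c in(T,S):
        R,t,K=cam(c);P.append(K@np.c_[R,t])
    x=cv2.triangulatePoints(P[0],P[1],np.array(a,float).reshape(2,1),np.array(b,float).reshape(2,1)).ravel();return (x[:3]/x[3]).round(4)
p=lambda n,uv,z:print(n,ray(T,uv,z).round(4))
p("tall",(211.6,163.2),.150);p("squat",(317.4,158.0),.098)
p("long cap",(138.2,253.2),.022);p("wide cap",(426.7,238.5),.02);print("tri",two((138.2,253.2),(251.7,345.8)),two((426.7,238.5),(357.5,163.5)))
p("seat",(336.4,261.3),.02);p("cup",(280,199),.045)
p("sealA",(405.1,153.6),.135);p("sealB",(141.4,146.5),.135);p("red1",(164.5,188.5),.15);p("red2",(256.7,134.3),.15)
# tray corks
im=cv2.imread('pics/top0.png');h=cv2.cvtColor(im,cv2.COLOR_BGR2HSV)
m=cv2.inRange(h,(0,0,40),(180,75,160))
for nm,(x0,y0,x1,y1) in dict(tray=(178,226,240,284)).items():
    s=m[y0:y1,x0:x1];c=cv2.findContours(s,cv2.RETR_EXTERNAL,cv2.CHAIN_APPROX_NONE)[0]
    c=max(c,key=cv2.contourArea)+[x0,y0];r=cv2.minAreaRect(c);print(nm,r)
    print(ray(T,r[0],.03))
    for q in cv2.boxPoints(r): print(q,ray(T,q,.035).round(4))
m=cv2.inRange(h,(0,0,130),(180,60,255))[230:295,305:370]
c=max(cv2.findContours(m,cv2.RETR_EXTERNAL,cv2.CHAIN_APPROX_NONE)[0],key=cv2.contourArea)+[305,230];r=cv2.minAreaRect(c);print("plate",r)
for q in cv2.boxPoints(r): print(q,ray(T,q,.008).round(4))
W=arm.calibration("wrist");R,t,K=cam(W);print("wrist",-R.T@t,R.round(2).tolist(),K[0])
```

```text
tall [0.6646 0.1434 0.15  ]
squat [ 0.6886 -0.1005  0.098 ]
long cap [0.4789 0.3424 0.022 ]
wide cap [ 0.4998 -0.3706  0.02  ]
tri [0.4797 0.343  0.0207] [ 0.5006 -0.3719  0.0162]
seat [ 0.4485 -0.1443  0.02  ]
cup [ 0.6026 -0.0094  0.045 ]
sealA [ 0.6824 -0.2985  0.135 ]
sealB [0.7134 0.3083 0.135 ]
red1 [0.6082 0.2476 0.15  ]
red2 [0.7312 0.041  0.15  ]
tray ((206.4159393310547, 254.76107788085938), (42.971275329589844, 42.43912124633789), 3.814074993133545)
[0.4705819  0.17306566 0.03      ]
[183.56639 274.50446] [0.4238 0.2266 0.035 ]
[186.38939 232.15932] [0.5266 0.222  0.035 ]
[229.26549 235.0177 ] [0.5172 0.1168 0.035 ]
[226.44249 277.36285] [0.4148 0.1235 0.035 ]
plate ((335.83197021484375, 261.6968994140625), (44.95358657836914, 44.817359924316406), 2.6025619506835938)
[312.36084 283.06183] [ 0.3975 -0.0843  0.008 ]
[314.39587 238.29073] [ 0.5081 -0.0936  0.008 ]
[359.3031  240.33197] [ 0.5004 -0.2058  0.008 ]
[357.26807 285.1031 ] [ 0.3902 -0.1943  0.008 ]
wrist [ 0.20718164 -0.54006196  0.37343967] [[0.25, -0.97, -0.0], [-0.94, -0.24, 0.26], [-0.25, -0.06, -0.97]] [327.66411488   0.         278.60309189]
```

Emit:
carry_out([
  {"linear": [2.7,2.3,0],"dr": [0,0,4.5],"hand": 1},
  {"linear": [2.7,2.3,0],"dr": [0,0,4.5],"hand": 1},
  {"linear": [2.7,2.3,0],"dr": [0,0,4.5],"hand": 1},
  {"linear": [2.7,2.3,0],"dr": [0,0,4.5],"hand": 1},
  {"linear": [2.7,2.3,0],"dr": [0,0,4.5],"hand": 1},
  {"linear": [2.7,2.3,0],"dr": [0,0,4.5],"hand": 1},
  {"linear": [2.7,2.3,0],"dr": [0,0,4.5],"hand": 1},
  {"linear": [2.7,2.3,0],"dr": [0,0,4.5],"hand": 1},
  {"linear": [2.7,2.3,0],"dr": [0,0,4.5],"hand": 1},
  {"linear": [2.7,2.3,0],"dr": [0,0,4.5],"hand": 1},
  {"linear": [2.7,2.3,0],"dr": [0,0,4.5],"hand": 1},
  {"linear": [2.7,2.3,0],"dr": [0,0,4.5],"hand": 1},
  {"linear": [2.7,2.3,0],"dr": [0,0,4.5],"hand": 1},
  {"linear": [2.7,2.3,0],"dr": [0,0,4.5],"hand": 1},
  {"linear": [2.7,2.3,0],"dr": [0,0,4.5],"hand": 1},
  {"linear": [2.7,2.3,0],"dr": [0,0,4.5],"hand": 1},
  {"linear": [2.7,2.3,0],"dr": [0,0,4.5],"hand": 1},
  {"linear": [2.7,2.3,0],"dr": [0,0,4.5],"hand": 1},
  {"linear": [2.7,2.3,0],"dr": [0,0,4.5],"hand": 1},
  {"linear": [2.7,2.3,0],"dr": [0,0,4.5],"hand": 1},
])

```text
clock: 1.77
position: [0.6847, -0.0953, 0.2307]
ee_rot: [[-0.254, 0.967, -0.001], [0.967, 0.254, 0.0], [0.0, -0.001, -1.0]]
ft_force: [0.9, -0.1, -0.5]
width: 0.0854
finger_force: 0.0
```

Run:
```python
from meas import *
im,c=grab("wrist","w1"); o=arm.observe(); print(o["position"],o["qpos"].round(1),o["ee_rot"].round(3).tolist())
print("exp mouth",proj(c,[[.6886,-.1005,.098]]),*[(b,ray(c,b[:2],.098).round(4)) for b in blobs(im,*DARK,100)],sep='\n')
```

```text
[ 0.68867434 -0.09056224  0.22901055] [-14.2  32.2  24.2  82.    0.2  60.6] [[-0.262, 0.965, 0.001], [0.965, 0.262, 0.003], [0.003, 0.002, -1.0]]
exp mouth
[[281.32957875 204.78087106]]
((273.8, 366.8, 45385, (0, 258, 560, 162)), array([ 0.7241, -0.2642,  0.098 ]))
((98.1, 172.4, 100, (88, 146, 15, 54)), array([ 0.5312, -0.1125,  0.098 ]))
((45.4, 179.3, 2369, (17, 141, 64, 69)), array([ 0.4885, -0.1299,  0.098 ]))
```

View pics/w1.png

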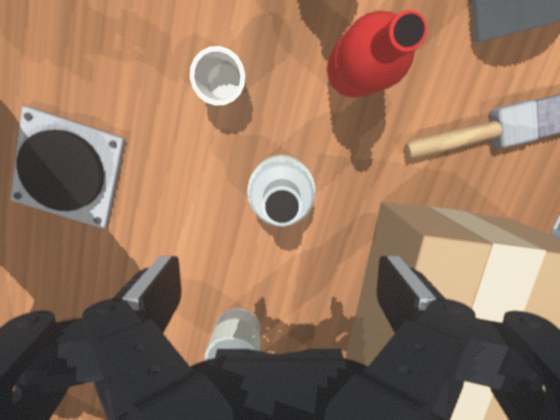

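Wrist view: squat bottle's mouth at (282,206), 1 px from the prediction; cup at (218,75), red look-alike at (407,30), seat at (60,170), and the box at the right from x≈375.

Emit:
carry_out([
  {"hand": 1},
  {"hand": 1},
  {"hand": 1},
])

```text
validation failed for argument at $.st...
```

Run:
```python
from meas import *
o=arm.observe(); print(o["position"],o["qpos"].round(1))
T=arm.calibration("top")
for q in((308,125),(410,105),(302,52)): print(ray(T,q,0),ray(T,q,.1))
im=np.array(arm.get_image("wrist"));c=arm.calibration("wrist")
print([(b,ray(c,b[:2],.098).round(4)) for b in blobs(im[150:250,240:330],*DARK,100)], "off 240,150")
for b in blobs(im[170:240,250:315],*DARK,100): print(ray(c,(b[0]+250,b[1]+170),.098))
```

```text
[ 0.68867434 -0.09056224  0.22901055] [-14.2  32.2  24.2  82.    0.2  60.6]
[ 0.81382048 -0.08898049  0.        ] [ 0.77196658 -0.08091963  0.1       ]
[ 0.86478977 -0.36579928  0.        ] [ 0.81813659 -0.33167309  0.1       ]
[ 1.02925238 -0.08003147  0.        ] [ 0.96711335 -0.07281325  0.1       ]
[] off 240,150
```

Emit:
carry_out([
  {"hand": 1,"linear": [0,0,0],"dr": [0,0,0]},
  {"hand": 1,"linear": [0,0,-1],"dr": [0,0,0]},
  {"hand": 1,"linear": [0,0,-1],"dr": [0,0,0]},
  {"hand": 1,"linear": [0,0,0],"dr": [0,0,0]},
  {"hand": 1,"linear": [0,0,0],"dr": [0,0,0]},
  {"hand": 1,"linear": [0,0,0],"dr": [0,0,0]},
])

```text
clock: 2.37
position: [0.6831, -0.0976, 0.2115]
ee_rot: [[-0.249, 0.969, -0.0], [0.969, 0.249, 0.0], [0.0, -0.0, -1.0]]
ft_force: [0.0, -0.3, 0.0]
width: 0.0852
finger_force: 0.0
```

Run:
```python
from meas import *
o=arm.observe(); print(o["position"],o["qpos"].round(1),o["ft_force"],o["ee_rot"].round(3).tolist())
im,c=grab("wrist","w2");o=arm.observe(); print(o["position"])
g=cv2.inRange(im,(0,0,0),(75,75,75))[:255]
for k in cv2.findContours(g,cv2.RETR_EXTERNAL,cv2.CHAIN_APPROX_NONE)[0]:
    if cv2.contourArea(k)>300:
        e=cv2.fitEllipse(k); print(e, ray(c,e[0],.098))
```

```text
[ 0.68310606 -0.09759628  0.21145631] [-14.8  31.7  21.   79.2  -0.   60.8] [ 0.03452351 -0.33813279  0.0313449 ] [[-0.249, 0.969, -0.0], [0.969, 0.249, 0.0], [0.0, -0.0, -1.0]]
[ 0.68346129 -0.09747726  0.21184662]
((285.77838134765625, 211.58392333984375), (25.11091423034668, 32.039066314697266), 53.77608871459961) [ 0.69062474 -0.10269725  0.098     ]
((49.419620513916016, 172.16099548339844), (79.57723999023438, 94.5057601928711), 119.6453628540039) [ 0.50211055 -0.11776727  0.098     ]
((424.7615661621094, 16.156452178955078), (29.509654998779297, 35.25261688232422), 29.735986709594727) [0.74886601 0.05913114 0.098     ]
```

Emit:
carry_out([
  {"hand": 1,"linear": [0.6,-0.4,-1.0],"dr": [0,0,0]},
  {"hand": 1,"linear": [0,0,-2],"dr": [0,0,0]},
  {"hand": 1,"linear": [0,0,-2],"dr": [0,0,0]},
  {"hand": 1,"linear": [0,0,-2],"dr": [0,0,0]},
  {"hand": 1,"linear": [0,0,-2],"dr": [0,0,0]},
  {"hand": 1,"linear": [0,0,-2],"dr": [0,0,0]},
  {"hand": 1,"linear": [0,0,-2],"dr": [0,0,0]},
  {"hand": 1,"linear": [0,0,-1],"dr": [0,0,0]},
  {"hand": 1,"linear": [0,0,-0.8],"dr": [0,0,0]},
  {"hand": 1,"linear": [0,0,0],"dr": [0,0,0]},
  {"hand": 1,"linear": [0,0,0],"dr": [0,0,0]},
  {"hand": -1,"linear": [0,0,0],"dr": [0,0,0]},
  {"hand": -1,"linear": [0,0,0],"dr": [0,0,0]},
  {"hand": -1,"linear": [0,0,0],"dr": [0,0,0]},
  {"hand": -1,"linear": [0,0,0],"dr": [0,0,0]},
  {"hand": -1,"linear": [0,0,0],"dr": [0,0,0]},
  {"hand": -1,"linear": [0,0,0],"dr": [0,0,0]},
  {"hand": -1,"linear": [0,0,0],"dr": [0,0,0]},
  {"hand": -1,"linear": [0,0,0],"dr": [0,0,0]},
])

```text
clock: 4.0
position: [0.6902, -0.101, 0.0644]
ee_rot: [[-0.25, 0.968, 0.001], [0.968, 0.25, -0.001], [-0.001, 0.001, -1.0]]
ft_force: [-2.0, -0.8, 5.8]
width: 0.035
finger_force: 59.8
```

Emit:
carry_out([
  {"hand": -1,"linear": [0,0,1],"dr": [0,0,0]},
  {"hand": -1,"linear": [0,0,2],"dr": [0,0,0]},
  {"hand": -1,"linear": [0,0,3],"dr": [0,0,0]},
  {"hand": -1,"linear": [0,0,2],"dr": [0,0,0]},
  {"hand": -1,"linear": [-1,0.5,2],"dr": [0,0,0]},
  {"hand": -1,"linear": [-2,1,0],"dr": [0,0,0]},
  {"hand": -1,"linear": [-2,1,0],"dr": [0,0,0]},
  {"hand": -1,"linear": [-2,1,0],"dr": [0,0,0]},
  {"hand": -1,"linear": [-2,1,0],"dr": [0,0,0]},
  {"hand": -1,"linear": [-2,1,0],"dr": [0,0,0]},
  {"hand": -1,"linear": [-2,1,0],"dr": [0,0,0]},
  {"hand": -1,"linear": [-2,1,0],"dr": [0,0,0]},
  {"hand": -1,"linear": [-2,1,0],"dr": [0,0,0]},
  {"hand": -1,"linear": [-2,1,0],"dr": [0,0,0]},
  {"hand": -1,"linear": [-2,1,0],"dr": [0,0,0]},
  {"hand": -1,"linear": [-1,0.5,0],"dr": [0,0,0]},
  {"hand": -1,"linear": [-1,0.5,0],"dr": [0,0,0]},
  {"hand": -1,"linear": [0,0,0],"dr": [0,0,0]},
  {"hand": -1,"linear": [0,0,0],"dr": [0,0,0]},
])

```text
clock: 5.58
position: [0.4604, 0.0141, 0.1636]
ee_rot: [[-0.25, 0.968, 0.001], [0.968, 0.25, -0.0], [-0.001, 0.001, -1.0]]
ft_force: [1.0, -1.0, -3.5]
width: 0.0346
finger_force: 60.7
```

Emit:
carry_out([
  {"hand": -1,"linear": [0,0,-2],"dr": [0,0,0]},
  {"hand": -1,"linear": [0,0,-2],"dr": [0,0,0]},
  {"hand": -1,"linear": [0,0,-2],"dr": [0,0,0]},
  {"hand": -1,"linear": [0,0,-2],"dr": [0,0,0]},
  {"hand": -1,"linear": [0,0,-1],"dr": [0,0,0]},
  {"hand": -1,"linear": [0,0,-0.5],"dr": [0,0,0]},
  {"hand": -1,"linear": [0,0,-0.3],"dr": [0,0,0]},
  {"hand": -1,"linear": [0,0,-0.1],"dr": [0,0,0]},
  {"hand": -1,"linear": [0,0,0],"dr": [0,0,0]},
  {"hand": -1,"linear": [0,0,0],"dr": [0,0,0]},
  {"hand": -1,"linear": [0,0,0],"dr": [0,0,0]},
])

```text
clock: 6.5
position: [0.4606, 0.0141, 0.065]
ee_rot: [[-0.25, 0.968, 0.002], [0.968, 0.25, -0.0], [-0.001, 0.002, -1.0]]
ft_force: [0.6, 0.5, -4.1]
width: 0.0348
finger_force: 60.8
```

Emit:
carry_out([
  {"hand": -1,"linear": [0,0,-0.1],"dr": [0,0,0]},
  {"hand": -1,"linear": [0,0,0],"dr": [0,0,0]},
  {"hand": 1,"linear": [0,0,0],"dr": [0,0,0]},
  {"hand": 1,"linear": [0,0,0],"dr": [0,0,0]},
  {"hand": 1,"linear": [0,0,0],"dr": [0,0,0]},
  {"hand": 1,"linear": [0,0,0],"dr": [0,0,0]},
  {"hand": 1,"linear": [0,0,0],"dr": [0,0,0]},
  {"hand": 1,"linear": [0,0,1],"dr": [0,0,0]},
  {"hand": 1,"linear": [0,0,2],"dr": [0,0,0]},
  {"hand": 1,"linear": [0,0,3],"dr": [0,0,0]},
  {"hand": 1,"linear": [0,0,3],"dr": [0,0,0]},
  {"hand": 1,"linear": [0,0,3],"dr": [0,0,0]},
  {"hand": 1,"linear": [0,0,3],"dr": [0,0,0]},
  {"hand": 1,"linear": [0,0,3],"dr": [0,0,0]},
  {"hand": 1,"linear": [0,0,2],"dr": [0,0,0]},
  {"hand": 1,"linear": [0,0,0],"dr": [0,0,0]},
  {"hand": 1,"linear": [0,0,0],"dr": [0,0,0]},
])

```text
clock: 7.92
position: [0.4607, 0.0141, 0.2644]
ee_rot: [[-0.25, 0.968, 0.003], [0.968, 0.25, -0.0], [-0.001, 0.003, -1.0]]
ft_force: [-0.5, -0.2, 0.9]
width: 0.0854
finger_force: 0.0
```

Run:
```python
from meas import *
im,c=grab("wrist","w3");o=arm.observe(); print(o["position"],o["width"])
g=cv2.inRange(im,(0,0,0),(75,75,75))[:255]
for k in cv2.findContours(g,cv2.RETR_EXTERNAL,cv2.CHAIN_APPROX_NONE)[0]:
    if cv2.contourArea(k)>300:
        e=cv2.fitEllipse(k); print(e, ray(c,e[0],.098), ray(c,e[0],.02))
```

```text
[0.45985144 0.01423178 0.2630833 ] 0.08569133465830764
((277.29046630859375, 190.43490600585938), (23.854633331298828, 25.618215560913086), 76.08697509765625) [0.46024698 0.01325126 0.098     ] [ 0.46430072 -0.0029425   0.02      ]
```

View pics/w3.png

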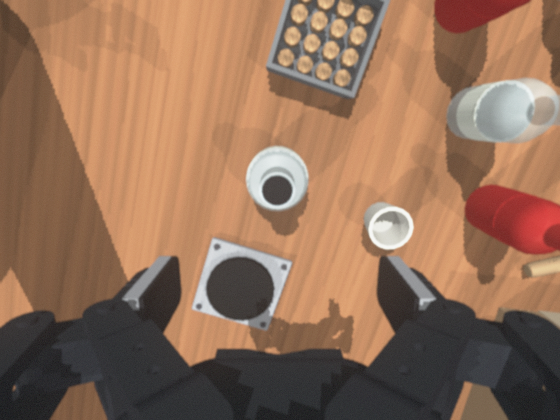

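Wrist view: the squat bottle stands at (277,185), mouth (277,190) upright between tray (330,30) and seat (240,288); cup (390,227) untouched.

Emit:
carry_out([
  {"hand": 1,"linear": [2,1.3,0],"dr": [0,0,0]},
  {"hand": 1,"linear": [2,1.3,0],"dr": [0,0,0]},
  {"hand": 1,"linear": [2,1.3,0],"dr": [0,0,0]},
  {"hand": 1,"linear": [2,1.3,0],"dr": [0,0,0]},
  {"hand": 1,"linear": [2,1.3,0],"dr": [0,0,0]},
  {"hand": 1,"linear": [2,1.3,0],"dr": [0,0,0]},
  {"hand": 1,"linear": [2,1.3,0],"dr": [0,0,0]},
  {"hand": 1,"linear": [2,1.3,0],"dr": [0,0,0]},
  {"hand": 1,"linear": [2,1.3,0],"dr": [0,0,0]},
  {"hand": 1,"linear": [2,1.3,0],"dr": [0,0,0]},
  {"hand": 1,"linear": [0.4,0,0],"dr": [0,0,0]},
  {"hand": 1,"linear": [0,0,0],"dr": [0,0,0]},
  {"hand": 1,"linear": [0,0,0],"dr": [0,0,0]},
])

```text
clock: 9.05
position: [0.663, 0.1439, 0.2614]
ee_rot: [[-0.25, 0.968, -0.003], [0.968, 0.25, -0.001], [0.0, -0.003, -1.0]]
ft_force: [-0.1, -0.3, 0.4]
width: 0.0853
finger_force: 0.0
```

Run:
```python
from meas import *
im,c=grab("wrist","w4");o=arm.observe(); print(o["position"],o["width"],proj(c,[.6646,.1434,.15]))
g=cv2.inRange(im,(0,0,0),(75,75,75))[:255]
for k in cv2.findContours(g,cv2.RETR_EXTERNAL,cv2.CHAIN_APPROX_NONE)[0]:
    if cv2.contourArea(k)>150:
        e=cv2.fitEllipse(k); print(e, ray(c,e[0],.15))
```

```text
[0.66278578 0.14372121 0.26221279] 0.08542076842057984 [[280.66902533 205.23356434]]
```

View pics/w4.png

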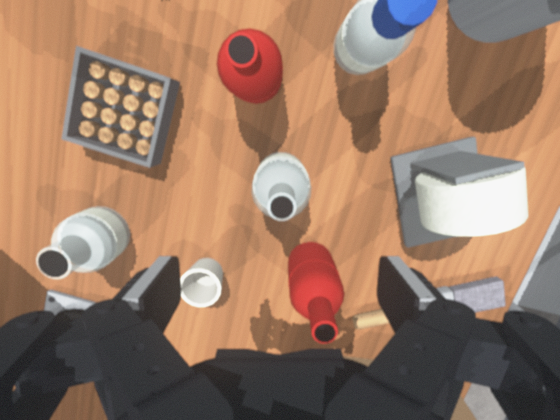

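The tall bottle's mouth shows at (282,206), about 1 px from prediction, between the red look-alikes at (242,50) and (324,331).

Emit:
carry_out([
  {"hand": 1,"linear": [0.25,-0.05,-1],"dr": [0,0,0]},
  {"hand": 1,"linear": [0,0,-2],"dr": [0,0,0]},
  {"hand": 1,"linear": [0,0,-2],"dr": [0,0,0]},
  {"hand": 1,"linear": [0,0,-2],"dr": [0,0,0]},
  {"hand": 1,"linear": [0,0,-2],"dr": [0,0,0]},
  {"hand": 1,"linear": [0,0,-2],"dr": [0,0,0]},
  {"hand": 1,"linear": [0,0,-2],"dr": [0,0,0]},
  {"hand": 1,"linear": [0,0,-1],"dr": [0,0,0]},
  {"hand": 1,"linear": [0,0,-1],"dr": [0,0,0]},
  {"hand": 1,"linear": [0,0,0],"dr": [0,0,0]},
  {"hand": 1,"linear": [0,0,0],"dr": [0,0,0]},
  {"hand": -1,"linear": [0,0,0],"dr": [0,0,0]},
  {"hand": -1,"linear": [0,0,0],"dr": [0,0,0]},
  {"hand": -1,"linear": [0,0,0],"dr": [0,0,0]},
  {"hand": -1,"linear": [0,0,0],"dr": [0,0,0]},
  {"hand": -1,"linear": [0,0,0],"dr": [0,0,0]},
  {"hand": -1,"linear": [0,0,0],"dr": [0,0,0]},
  {"hand": -1,"linear": [0,0,0],"dr": [0,0,0]},
  {"hand": -1,"linear": [0,0,0],"dr": [0,0,0]},
  {"hand": -1,"linear": [0,0,0],"dr": [0,0,0]},
])

```text
clock: 10.77
position: [0.6661, 0.1436, 0.1139]
ee_rot: [[-0.25, 0.968, 0.0], [0.968, 0.25, -0.0], [-0.0, 0.0, -1.0]]
ft_force: [-3.0, -1.0, 5.7]
width: 0.0228
finger_force: 59.1
```

Emit:
carry_out([
  {"hand": -1,"linear": [0,0,1],"dr": [0,0,0]},
  {"hand": -1,"linear": [0,0,2],"dr": [0,0,0]},
  {"hand": -1,"linear": [0,0,3],"dr": [0,0,0]},
  {"hand": -1,"linear": [0,0,3],"dr": [0,0,0]},
  {"hand": -1,"linear": [0,0,3],"dr": [0,0,0]},
  {"hand": -1,"linear": [0,0,2],"dr": [0,0,0]},
  {"hand": -1,"linear": [-0.7,-0.8,1],"dr": [0,0,0]},
  {"hand": -1,"linear": [-2,-2.7,0],"dr": [0,0,0]},
  {"hand": -1,"linear": [-2,-2.7,0],"dr": [0,0,0]},
  {"hand": -1,"linear": [-2,-2.7,0],"dr": [0,0,0]},
  {"hand": -1,"linear": [-2,-2.7,0],"dr": [0,0,0]},
  {"hand": -1,"linear": [-2,-2.7,0],"dr": [0,0,0]},
  {"hand": -1,"linear": [-2,-2.7,0],"dr": [0,0,0]},
  {"hand": -1,"linear": [-2,-2.7,0],"dr": [0,0,0]},
  {"hand": -1,"linear": [-2,-2.7,0],"dr": [0,0,0]},
  {"hand": -1,"linear": [-2,-2.7,0],"dr": [0,0,0]},
  {"hand": -1,"linear": [-2,-2.7,0],"dr": [0,0,0]},
  {"hand": -1,"linear": [-1,-1,0],"dr": [0,0,0]},
  {"hand": -1,"linear": [0,0,0],"dr": [0,0,0]},
  {"hand": -1,"linear": [0,0,0],"dr": [0,0,0]},
])

```text
clock: 12.43
position: [0.4481, -0.1447, 0.2626]
ee_rot: [[-0.248, 0.969, -0.001], [0.969, 0.248, 0.001], [0.001, -0.001, -1.0]]
ft_force: [1.1, 0.6, -5.3]
width: 0.0231
finger_force: 60.3
```

Run:
```python
from meas import *
im=cv2.imread('pics/w3.png')  # seat disc refine from w3: pose of that picture
g=cv2.inRange(im,(0,0,0),(60,60,60))[250:330,203:285]
o=arm.observe(); print(o["position"],o["width"],o["ft_force"])
im,c=grab("top","t2")
g=cv2.inRange(im,(0,0,0),(60,60,60))[225:300,300:375]
k=max(cv2.findContours(g,cv2.RETR_EXTERNAL,cv2.CHAIN_APPROX_NONE)[0],key=cv2.contourArea)
print(cv2.fitEllipse(k))
im,c=grab("side","s2")
print(proj(c,[[.4488,-.1445,.02],[.46,.0135,0]]))
```

```text
[ 0.44807676 -0.14465054  0.26255849] 0.023088432338489208 [ 1.13234308  0.58894826 -5.30185411]
((32.70977020263672, 37.2563591003418), (27.18802833557129, 32.62215805053711), 170.90701293945312)
[[351.9133903  205.05898025]
 [326.68121438 245.0908148 ]]
```

View pics/s2.png

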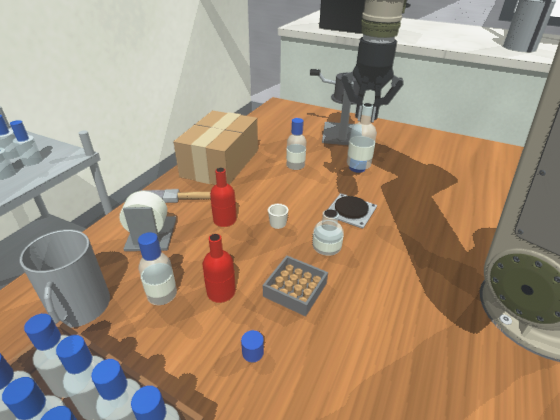

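Side view: tall bottle held at (361,150), seat disc centre about (352,207), squat bottle upright at (328,235), cup (278,215) untouched.

Run:
```python
from meas import *
for n,f,(x0,y0,x1,y1) in(("side","side0",(325,190,380,228)),("side","s2",(325,190,380,228)),("top","top0",(310,235,365,290))):
    im=cv2.imread(f'pics/{f}.png');c=arm.calibration(n)
    for th in(60,80):
        k=max(cv2.findContours(cv2.inRange(im,(0,0,0),(th,)*3)[y0:y1,x0:x1],cv2.RETR_EXTERNAL,cv2.CHAIN_APPROX_NONE)[0],key=cv2.contourArea)+[x0,y0]
        e=cv2.fitEllipse(cv2.convexHull(k)); print(f,th,np.round(e[0],1),np.round(e[1],1),ray(c,e[0],.02).round(4))
```

```text
side0 60 [351.4 207.4] [20.1 32.5] [ 0.4469 -0.1338  0.02  ]
side0 80 [351.1 207. ] [21.8 33.3] [ 0.4481 -0.1353  0.02  ]
s2 60 [351.1 206.9] [20.9 32.5] [ 0.4483 -0.1357  0.02  ]
s2 80 [346.1 208.2] [23.2 44.1] [ 0.4583 -0.1241  0.02  ]
top0 60 [336.5 261.3] [34.9 35.5] [ 0.4485 -0.1446  0.02  ]
top0 80 [336.5 261.3] [35.3 36. ] [ 0.4484 -0.1447  0.02  ]
```

Emit:
carry_out([
  {"hand": -1,"linear": [0.1,0,-2],"dr": [0,0,0]},
  {"hand": -1,"linear": [0,0,-2],"dr": [0,0,0]},
  {"hand": -1,"linear": [0,0,-2],"dr": [0,0,0]},
  {"hand": -1,"linear": [0,0,-2],"dr": [0,0,0]},
  {"hand": -1,"linear": [0,0,-2],"dr": [0,0,0]},
  {"hand": -1,"linear": [0,0,-1],"dr": [0,0,0]},
  {"hand": -1,"linear": [0,0,-0.7],"dr": [0,0,0]},
  {"hand": -1,"linear": [0,0,-0.5],"dr": [0,0,0]},
  {"hand": -1,"linear": [0,0,-0.3],"dr": [0,0,0]},
  {"hand": -1,"linear": [0,0,-0.2],"dr": [0,0,0]},
  {"hand": -1,"linear": [0,0,-0.1],"dr": [0,0,0]},
  {"hand": -1,"linear": [0,0,0],"dr": [0,0,0]},
  {"hand": -1,"linear": [0,0,0],"dr": [0,0,0]},
  {"hand": -1,"linear": [0,0,0],"dr": [0,0,0]},
])

```text
clock: 13.7
position: [0.4506, -0.1445, 0.1358]
ee_rot: [[-0.25, 0.968, 0.001], [0.968, 0.25, -0.0], [-0.001, 0.001, -1.0]]
ft_force: [0.5, -0.4, -4.8]
width: 0.023
finger_force: 60.3
```

Emit:
carry_out([
  {"hand": -1,"linear": [-0.1,0,-0.1],"dr": [0,0,0]},
  {"hand": -1,"linear": [0,0,-0.1],"dr": [0,0,0]},
  {"hand": -1,"linear": [0,0,0],"dr": [0,0,0]},
  {"hand": -1,"linear": [0,0,0],"dr": [0,0,0]},
])

```text
clock: 14.03
position: [0.4494, -0.1445, 0.1339]
ee_rot: [[-0.25, 0.968, 0.001], [0.968, 0.25, -0.001], [-0.001, 0.001, -1.0]]
ft_force: [-1.3, 1.3, 1.2]
width: 0.0223
finger_force: 61.0
```

Emit:
carry_out([
  {"hand": 1,"linear": [0,0,0],"dr": [0,0,0]},
  {"hand": 1,"linear": [0,0,0],"dr": [0,0,0]},
  {"hand": 1,"linear": [0,0,0],"dr": [0,0,0]},
  {"hand": 1,"linear": [0,0,0],"dr": [0,0,0]},
  {"hand": 1,"linear": [0,0,0],"dr": [0,0,0]},
  {"hand": 1,"linear": [0,0,1],"dr": [0,0,0]},
  {"hand": 1,"linear": [0,0,2],"dr": [0,0,0]},
  {"hand": 1,"linear": [0,0,3],"dr": [0,0,0]},
  {"hand": 1,"linear": [0,0,3],"dr": [0,0,0]},
  {"hand": 1,"linear": [0,0,3],"dr": [0,0,0]},
  {"hand": 1,"linear": [0,0,2],"dr": [0,0,0]},
  {"hand": 1,"linear": [0,0,1],"dr": [0,0,0]},
  {"hand": 1,"linear": [0,0,0],"dr": [0,0,0]},
  {"hand": 1,"linear": [0,0,0],"dr": [0,0,0]},
])

```text
clock: 15.2
position: [0.4494, -0.1443, 0.2832]
ee_rot: [[-0.25, 0.968, 0.0], [0.968, 0.25, -0.0], [-0.0, 0.0, -1.0]]
ft_force: [-0.0, -0.0, -0.5]
width: 0.0855
finger_force: 0.0
```

Run:
```python
from meas import *
o=arm.observe();print(o["position"])
im,c=grab("wrist","w5")
g=cv2.inRange(im,(0,0,0),(75,75,75))[:255]
for k in cv2.findContours(g,cv2.RETR_EXTERNAL,cv2.CHAIN_APPROX_NONE)[0]:
    if cv2.contourArea(k)>150:
        e=cv2.fitEllipse(k); print(e, ray(c,e[0],.17),ray(c,e[0],.098))
```

```text
[ 0.44936457 -0.14427705  0.28315813]
((287.11669921875, 171.1085968017578), (43.54425811767578, 56.9311408996582), 156.62152099609375) [ 0.44954032 -0.11714506  0.17      ] [ 0.45411925 -0.12730841  0.098     ]
```

View pics/w5.png

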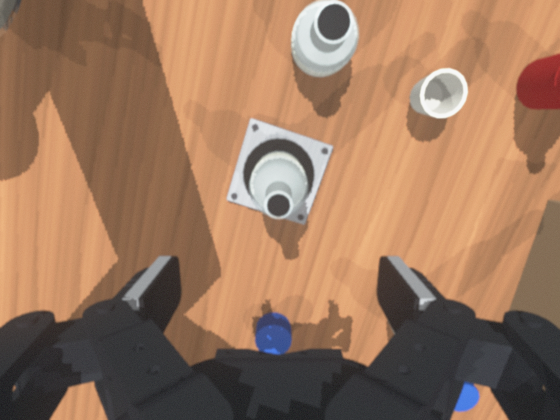

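The wrist picture shows the tall bottle standing on the disc, mouth (278,206), plate corners about (251,119), (333,146), (306,223), (228,198); squat mouth at (333,22).

Run:
```python
from meas import *
im=cv2.imread('pics/w5.png');c=arm.calibration("wrist")
g=cv2.cvtColor(im,cv2.COLOR_BGR2GRAY)
m=cv2.inRange(g[190:222,262:296],0,80);k=max(cv2.findContours(m,cv2.RETR_EXTERNAL,cv2.CHAIN_APPROX_NONE)[0],key=cv2.contourArea)+[262,190]
e=cv2.fitEllipse(k);print(e[0],e[1],ray(c,e[0],.17).round(4))
q=np.array([(255,128),(325,151),(300,216),(235,196)])  # screws
P=np.array([ray(c,u,.008) for u in q]);print(P.round(4),P.mean(0).round(4),np.linalg.norm(P-np.roll(P,1,0),axis=1))
m=cv2.inRange(g[0:45,305:360],0,80);k=max(cv2.findContours(m,cv2.RETR_EXTERNAL,cv2.CHAIN_APPROX_NONE)[0],key=cv2.contourArea)+[305,0]
e=cv2.fitEllipse(k);print(e[0],ray(c,e[0],.098).round(4))
```

```text
(278.1252746582031, 205.03282165527344) (18.37249755859375, 18.934490203857422) [ 0.4488 -0.145   0.17  ]
[[ 0.4066 -0.0974  0.008 ]
 [ 0.4985 -0.1028  0.008 ]
 [ 0.4907 -0.193   0.008 ]
 [ 0.4013 -0.188   0.008 ]] [ 0.4493 -0.1453  0.008 ] [0.0906941  0.09210622 0.09050686 0.08956283]
(333.53302001953125, 21.657943725585938) [0.459  0.0141 0.098 ]
```

Emit:
carry_out([
  {"hand": 1,"linear": [0.5,-2.5,0],"dr": [0,0,0]},
  {"hand": 1,"linear": [0.5,-2.5,0],"dr": [0,0,0]},
  {"hand": 1,"linear": [0.5,-2.5,0],"dr": [0,0,0]},
  {"hand": 1,"linear": [0.5,-2.5,0],"dr": [0,0,0]},
  {"hand": 1,"linear": [0.5,-2.5,0],"dr": [0,0,0]},
  {"hand": 1,"linear": [0.5,-2.5,0],"dr": [0,0,0]},
  {"hand": 1,"linear": [0.5,-2.5,-1],"dr": [0,0,0]},
  {"hand": 1,"linear": [0.5,-2.5,-2],"dr": [0,0,0]},
  {"hand": 1,"linear": [0.5,-2.6,-3],"dr": [0,0,0]},
  {"hand": 1,"linear": [0.5,0,-3],"dr": [0,0,0]},
  {"hand": 1,"linear": [0,0,-3],"dr": [0,0,0]},
  {"hand": 1,"linear": [0,0,0],"dr": [0,0,0]},
  {"hand": 1,"linear": [0,0,0],"dr": [0,0,0]},
  {"hand": 1,"linear": [0,0,0],"dr": [0,0,0]},
])

```text
clock: 16.42
position: [0.4993, -0.3701, 0.1639]
ee_rot: [[-0.25, 0.968, -0.0], [0.968, 0.25, 0.0], [0.0, -0.0, -1.0]]
ft_force: [-0.2, -0.4, 0.1]
width: 0.0853
finger_force: 0.0
```

```bash
cat > cap.py <<'E'
import sys
from meas import *
z=float(sys.argv[1])
o=arm.observe();print(o["position"])
im,c=grab("wrist",sys.argv[2])
for b in blobs(im,*BLUE,300): print(b,"at top plane",ray(c,b[:2],z).round(4),"mid",ray(c,b[:2],z/2).round(4))
E
python3 cap.py .031 w6
```

```text
[ 0.49931163 -0.37009447  0.16388009]
(279.0, 198.4, 2568, (250, 168, 58, 60)) at top plane [ 0.4999 -0.3704  0.031 ] mid [ 0.5009 -0.3739  0.0155]
```

View pics/w6.png

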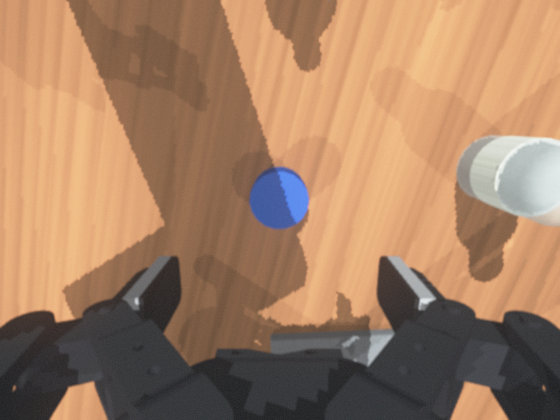

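Wrist view: the wide cap at (279,198) midway between the fingers, clear of the sealed bottle at (520,175).

Emit:
carry_out([
  {"hand": 1,"linear": [0.06,-0.08,-2],"dr": [0,0,0]},
  {"hand": 1,"linear": [0,0,-2],"dr": [0,0,0]},
  {"hand": 1,"linear": [0,0,-3],"dr": [0,0,0]},
  {"hand": 1,"linear": [0,0,-3],"dr": [0,0,0]},
  {"hand": 1,"linear": [0,0,-2],"dr": [0,0,0]},
  {"hand": 1,"linear": [0,0,-2],"dr": [0,0,0]},
  {"hand": 1,"linear": [0,0,-1],"dr": [0,0,0]},
  {"hand": 1,"linear": [0,0,-0.8],"dr": [0,0,0]},
  {"hand": 1,"linear": [0,0,-0.4],"dr": [0,0,0]},
  {"hand": 1,"linear": [0,0,0],"dr": [0,0,0]},
  {"hand": 1,"linear": [0,0,0],"dr": [0,0,0]},
  {"hand": -1,"linear": [0,0,0],"dr": [0,0,0]},
  {"hand": -1,"linear": [0,0,0],"dr": [0,0,0]},
  {"hand": -1,"linear": [0,0,0],"dr": [0,0,0]},
  {"hand": -1,"linear": [0,0,0],"dr": [0,0,0]},
  {"hand": -1,"linear": [0,0,0],"dr": [0,0,0]},
  {"hand": -1,"linear": [0,0,0],"dr": [0,0,0]},
  {"hand": -1,"linear": [0,0,0],"dr": [0,0,0]},
])

```text
clock: 17.97
position: [0.5006, -0.3717, 0.0026]
ee_rot: [[-0.25, 0.968, 0.002], [0.968, 0.25, -0.001], [-0.002, 0.001, -1.0]]
ft_force: [-0.6, 1.2, 6.3]
width: 0.0499
finger_force: 62.4
```

Emit:
carry_out([
  {"hand": -1,"linear": [0,0,1],"dr": [0,0,0]},
  {"hand": -1,"linear": [0,0,2],"dr": [0,0,0]},
  {"hand": -1,"linear": [0,0,4],"dr": [0,0,0]},
  {"hand": -1,"linear": [0,0,4],"dr": [0,0,0]},
  {"hand": -1,"linear": [0,0,4],"dr": [0,0,0]},
  {"hand": -1,"linear": [0,0,4],"dr": [0,0,0]},
  {"hand": -1,"linear": [0,0,4],"dr": [0,0,0]},
  {"hand": -1,"linear": [0,0.5,2],"dr": [0,0,0]},
  {"hand": -1,"linear": [-0.4,3.5,0],"dr": [0,0,0]},
  {"hand": -1,"linear": [-0.4,3.8,0],"dr": [0,0,0]},
  {"hand": -1,"linear": [-0.4,3.8,0],"dr": [0,0,0]},
  {"hand": -1,"linear": [-0.4,3.8,0],"dr": [0,0,0]},
  {"hand": -1,"linear": [-0.4,3.8,0],"dr": [0,0,0]},
  {"hand": -1,"linear": [-0.4,3.8,0],"dr": [0,0,0]},
  {"hand": -1,"linear": [-0.4,3.8,0],"dr": [0,0,0]},
  {"hand": -1,"linear": [-0.4,3.8,0],"dr": [0,0,0]},
  {"hand": -1,"linear": [-0.4,3.8,0],"dr": [0,0,0]},
  {"hand": -1,"linear": [-0.4,3,0],"dr": [0,0,0]},
  {"hand": -1,"linear": [0,1.1,0],"dr": [0,0,0]},
  {"hand": -1,"linear": [0,0,0],"dr": [0,0,0]},
])

```text
clock: 19.63
position: [0.4593, 0.0162, 0.252]
ee_rot: [[-0.254, 0.967, 0.001], [0.967, 0.254, 0.0], [0.0, 0.001, -1.0]]
ft_force: [0.8, -0.4, 0.1]
width: 0.05
finger_force: 62.1
```

Emit:
carry_out([
  {"hand": -1,"linear": [0,0,0],"dr": [0,0,0]},
  {"hand": -1,"linear": [0,0,0],"dr": [0,0,0]},
])

```text
clock: 19.8
position: [0.4602, 0.0131, 0.2515]
ee_rot: [[-0.25, 0.968, 0.0], [0.968, 0.25, -0.001], [-0.001, 0.0, -1.0]]
ft_force: [0.2, -0.0, -0.5]
width: 0.0504
finger_force: 62.1
```

Run:
```python
from meas import *
o=arm.observe();print(o["position"],o["width"],o["finger_force"]);p=o["position"]
for n in("top","side"):
    im,c=grab(n,n+"3")
    x=proj(c,[[p[0],p[1],p[2]-.0026+.0155],[.4595,.0138,.098]]);print(n,x)
    print([b for b in blobs(im,*BLUE,100) if abs(b[0]-x[0][0])<40 and abs(b[1]-x[0][1])<40])
im,c=grab("wrist","w7");print([b for b in blobs(im,*BLUE,200)],proj(c,[p[0],p[1],p[2]-.0026]))
```

```text
[0.46018119 0.01312335 0.25149491] 0.05043825030368238 62.104022552397105
top [[269.87717502 246.69554466]
 [271.24452895 255.2691409 ]]
[]
side [[338.40429904 146.73006231]
 [330.6928121  213.0373005 ]]
[(337.9, 146.8, 523, (325, 135, 27, 25))]
[(278.8, 283.7, 13769, (214, 213, 131, 138))] [[278.32643184 259.83672148]]
```

View pics/w7.png

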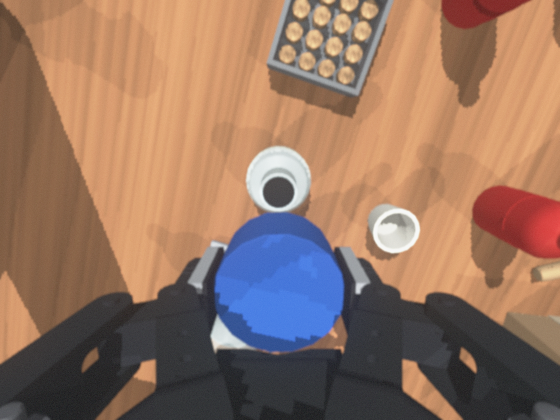

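The wrist view shows the wide cap level in the fingers at (280,283) with the squat mouth at (278,192), and the side view puts it within 1 px of the prediction.

Emit:
carry_out([
  {"hand": -1,"linear": [-0.07,0.06,-2],"dr": [0,0,0]},
  {"hand": -1,"linear": [0,0,-3],"dr": [0,0,0]},
  {"hand": -1,"linear": [0,0,-3],"dr": [0,0,0]},
  {"hand": -1,"linear": [0,0,-3],"dr": [0,0,0]},
  {"hand": -1,"linear": [0,0,-1],"dr": [0,0,0]},
  {"hand": -1,"linear": [0,0,-1],"dr": [0,0,0]},
  {"hand": -1,"linear": [0,0,-1],"dr": [0,0,0]},
  {"hand": -1,"linear": [0,0,-1],"dr": [0,0,0]},
  {"hand": -1,"linear": [0,0,-1],"dr": [0,0,0]},
  {"hand": -1,"linear": [0,0,-0.7],"dr": [0,0,0]},
  {"hand": -1,"linear": [0,0,-0.5],"dr": [0,0,0]},
  {"hand": -1,"linear": [0,0,-0.3],"dr": [0,0,0]},
  {"hand": -1,"linear": [0,0,0],"dr": [0,0,0]},
  {"hand": -1,"linear": [0,0,0],"dr": [0,0,0]},
  {"hand": -1,"linear": [0,0,0],"dr": [0,0,0]},
])

```text
clock: 21.2
position: [0.4597, 0.0144, 0.0769]
ee_rot: [[-0.25, 0.968, 0.001], [0.968, 0.25, -0.0], [-0.0, 0.001, -1.0]]
ft_force: [0.1, 0.2, -0.5]
width: 0.05
finger_force: 62.2
```

Emit:
carry_out([
  {"hand": -1,"linear": [0,0,-0.15],"dr": [0,0,0]},
  {"hand": -1,"linear": [0,0,-0.1],"dr": [0,0,0]},
  {"hand": -1,"linear": [0,0,0],"dr": [0,0,0]},
  {"hand": -1,"linear": [0,0,0],"dr": [0,0,0]},
])

```text
clock: 21.53
position: [0.4592, 0.0146, 0.0738]
ee_rot: [[-0.25, 0.968, 0.0], [0.968, 0.25, -0.0], [-0.0, 0.0, -1.0]]
ft_force: [-0.7, 0.5, -1.1]
width: 0.05
finger_force: 62.2
```

Emit:
carry_out([
  {"hand": 1,"linear": [0,0,0],"dr": [0,0,0]},
  {"hand": 1,"linear": [0,0,0],"dr": [0,0,0]},
  {"hand": 1,"linear": [0,0,0],"dr": [0,0,0]},
  {"hand": 1,"linear": [0,0,0],"dr": [0,0,0]},
  {"hand": 1,"linear": [0,0,0],"dr": [0,0,0]},
  {"hand": 1,"linear": [0,0,1],"dr": [0,0,0]},
  {"hand": 1,"linear": [0,0,2],"dr": [0,0,0]},
  {"hand": 1,"linear": [0,0,3],"dr": [0,0,0]},
  {"hand": 1,"linear": [0,0,3],"dr": [0,0,0]},
  {"hand": 1,"linear": [0,0,3],"dr": [0,0,0]},
  {"hand": 1,"linear": [0,1,3],"dr": [0,0,0]},
  {"hand": 1,"linear": [0.2,3.5,0],"dr": [0,0,0]},
  {"hand": 1,"linear": [0.2,3.5,0],"dr": [0,0,0]},
  {"hand": 1,"linear": [0.2,3.5,0],"dr": [0,0,0]},
  {"hand": 1,"linear": [0.2,3.5,0],"dr": [0,0,0]},
  {"hand": 1,"linear": [0.2,3.5,0],"dr": [0,0,0]},
  {"hand": 1,"linear": [0.2,3.5,0],"dr": [0,0,0]},
  {"hand": 1,"linear": [0.2,3.5,0],"dr": [0,0,0]},
  {"hand": 1,"linear": [0.2,3.5,0],"dr": [0,0,0]},
  {"hand": 1,"linear": [0.4,3.5,0],"dr": [0,0,0]},
])

```text
clock: 23.2
position: [0.4787, 0.3413, 0.2238]
ee_rot: [[-0.25, 0.968, -0.0], [0.968, 0.25, -0.0], [-0.0, -0.0, -1.0]]
ft_force: [0.7, -1.4, -0.2]
width: 0.0848
finger_force: 0.0
```

Emit:
carry_out([
  {"hand": 1,"linear": [0,0.3,-2],"dr": [0,0,0]},
  {"hand": 1,"linear": [0,0,-2],"dr": [0,0,0]},
  {"hand": 1,"linear": [0,0,-1],"dr": [0,0,0]},
  {"hand": 1,"linear": [0,0,0],"dr": [0,0,0]},
  {"hand": 1,"linear": [0,0,0],"dr": [0,0,0]},
  {"hand": 1,"linear": [0,0,0],"dr": [0,0,0]},
])

```text
clock: 23.7
position: [0.4798, 0.3423, 0.1749]
ee_rot: [[-0.249, 0.968, 0.001], [0.968, 0.249, 0.001], [0.0, 0.001, -1.0]]
ft_force: [-0.2, 0.4, -0.2]
width: 0.0857
finger_force: 0.0
```

```bash
python3 cap.py .04 w8
python3 - <<'E'
from meas import *
im,c=grab("top","top4")
x=proj(c,[[.4595,.0138,.0865+.0]]);print(x,[b for b in blobs(im,*BLUE,80) if 100<b[0]<340 and b[1]>200])
im,c=grab("side","side4")
x=proj(c,[[.4595,.0138,.0865]]);print(x,[b for b in blobs(im,*BLUE,80) if 300<b[0]<360])
E
```

```text
[0.47977324 0.34227666 0.17489217]
(277.6, 195.4, 1490, (257, 171, 42, 48)) at top plane [0.4789 0.3439 0.04  ] mid [0.48   0.3394 0.02  ]
[[271.34205051 255.73478306]] [(270.9, 255.6, 358, (260, 245, 22, 23)), (138.1, 253.2, 222, (129, 245, 20, 17))]
[[330.21265597 217.04154706]] [(330.1, 216.9, 427, (319, 206, 24, 24))]
```

View pics/w8.png

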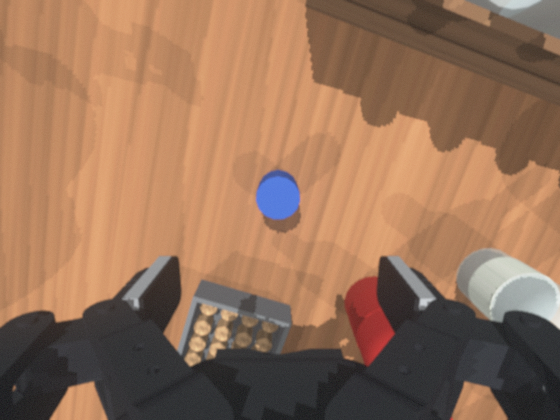

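View pics/side4.png

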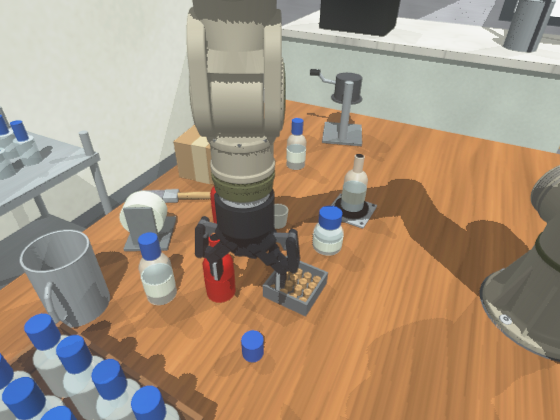

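Wide cap is fully seated on the squat bottle (side view (330,217), exactly as predicted), the tall bottle stands on the disc at (355,190), and the long cap is at (278,195) in the wrist view.

Emit:
carry_out([
  {"hand": 1,"linear": [-0.05,0.06,-2],"dr": [0,0,0]},
  {"hand": 1,"linear": [0,0,-3],"dr": [0,0,0]},
  {"hand": 1,"linear": [0,0,-3],"dr": [0,0,0]},
  {"hand": 1,"linear": [0,0,-3],"dr": [0,0,0]},
  {"hand": 1,"linear": [0,0,-2],"dr": [0,0,0]},
  {"hand": 1,"linear": [0,0,-2],"dr": [0,0,0]},
  {"hand": 1,"linear": [0,0,-1],"dr": [0,0,0]},
  {"hand": 1,"linear": [0,0,-0.8],"dr": [0,0,0]},
  {"hand": 1,"linear": [0,0,0],"dr": [0,0,0]},
  {"hand": 1,"linear": [0,0,0],"dr": [0,0,0]},
  {"hand": 1,"linear": [0,0,0],"dr": [0,0,0]},
  {"hand": -1,"linear": [0,0,0],"dr": [0,0,0]},
  {"hand": -1,"linear": [0,0,0],"dr": [0,0,0]},
  {"hand": -1,"linear": [0,0,0],"dr": [0,0,0]},
  {"hand": -1,"linear": [0,0,0],"dr": [0,0,0]},
  {"hand": -1,"linear": [0,0,0],"dr": [0,0,0]},
  {"hand": -1,"linear": [0,0,0],"dr": [0,0,0]},
  {"hand": -1,"linear": [0,0,0],"dr": [0,0,0]},
  {"hand": -1,"linear": [0,0,0],"dr": [0,0,0]},
])

```text
clock: 25.43
position: [0.4792, 0.3434, 0.0066]
ee_rot: [[-0.25, 0.968, 0.001], [0.968, 0.25, 0.001], [0.0, 0.001, -1.0]]
ft_force: [-1.2, -0.3, 5.1]
width: 0.0373
finger_force: 60.1
```

Emit:
carry_out([
  {"hand": -1,"linear": [0,0,1],"dr": [0,0,0]},
  {"hand": -1,"linear": [0,0,2],"dr": [0,0,0]},
  {"hand": -1,"linear": [0,0,4],"dr": [0,0,0]},
  {"hand": -1,"linear": [0,0,4],"dr": [0,0,0]},
  {"hand": -1,"linear": [0,0,4],"dr": [0,0,0]},
  {"hand": -1,"linear": [0,0,4],"dr": [0,0,0]},
  {"hand": -1,"linear": [0,0,4],"dr": [0,0,0]},
  {"hand": -1,"linear": [0,-0.8,2],"dr": [0,0,0]},
  {"hand": -1,"linear": [-0.2,-3,0],"dr": [0,0,0]},
  {"hand": -1,"linear": [-0.3,-3,0],"dr": [0,0,0]},
  {"hand": -1,"linear": [-0.3,-3,0],"dr": [0,0,0]},
  {"hand": -1,"linear": [-0.3,-3,0],"dr": [0,0,0]},
  {"hand": -1,"linear": [-0.3,-3,0],"dr": [0,0,0]},
  {"hand": -1,"linear": [-0.3,-3,0],"dr": [0,0,0]},
  {"hand": -1,"linear": [-0.3,-3,0],"dr": [0,0,0]},
  {"hand": -1,"linear": [-0.2,-3,0],"dr": [0,0,0]},
  {"hand": -1,"linear": [-0.2,-3,0],"dr": [0,0,0]},
  {"hand": -1,"linear": [-0.2,-3,0],"dr": [0,0,0]},
  {"hand": -1,"linear": [-0.2,-3,0],"dr": [0,0,0]},
  {"hand": -1,"linear": [-0.2,-3,0],"dr": [0,0,0]},
])

```text
clock: 27.1
position: [0.448, -0.0262, 0.2563]
ee_rot: [[-0.25, 0.968, 0.0], [0.968, 0.25, -0.0], [-0.0, 0.0, -1.0]]
ft_force: [1.3, -0.1, 0.2]
width: 0.0376
finger_force: 60.0
```

Emit:
carry_out([
  {"hand": -1,"linear": [0,-3,0],"dr": [0,0,0]},
  {"hand": -1,"linear": [0,-3,0],"dr": [0,0,0]},
  {"hand": -1,"linear": [0,-3,0],"dr": [0,0,0]},
  {"hand": -1,"linear": [0,-3,0],"dr": [0,0,0]},
  {"hand": -1,"linear": [0,0,0],"dr": [0,0,0]},
  {"hand": -1,"linear": [0,0,0],"dr": [0,0,0]},
  {"hand": -1,"linear": [0,0,0],"dr": [0,0,0]},
])

```text
clock: 27.68
position: [0.4483, -0.1445, 0.2559]
ee_rot: [[-0.25, 0.968, -0.0], [0.968, 0.25, 0.001], [0.001, -0.0, -1.0]]
ft_force: [-0.2, -0.4, -1.1]
width: 0.0371
finger_force: 60.0
```

Run:
```python
from meas import *
o=arm.observe();print(o["position"],o["width"],o["finger_force"]);p=o["position"]
im,c=grab("side","side5")
x=proj(c,[[p[0],p[1],p[2]-.0066+.02],[.449,-.145,.17]]);print(x)
print([b for b in blobs(im,*BLUE,60) if 300<b[0]<420])
im,c=grab("wrist","w9");g=cv2.cvtColor(im,cv2.COLOR_BGR2GRAY)
u=proj(c,[.449,-.145,.17])[0];print(u)
x0,y0=int(u[0])-22,int(u[1])-22
m=cv2.inRange(g[y0:y0+44,x0:x0+44],0,80)
for k in cv2.findContours(m,cv2.RETR_EXTERNAL,cv2.CHAIN_APPROX_NONE)[0]:
    if len(k)>10: e=cv2.fitEllipse(k);print(np.array(e[0])+[x0,y0],e[1],ray(c,np.array(e[0])+[x0,y0],.17))
```

```text
[ 0.44832395 -0.14452192  0.25589226] 0.03709424198461872 60.03848754800856
[[366.16294152 117.12247414]
 [359.79955698 155.41935768]]
[(330.1, 217.0, 419, (319, 206, 24, 24)), (365.8, 116.7, 302, (357, 106, 19, 22))]
[278.80388367 214.2413454 ]
[279.54109383 214.99878883] (17.804853439331055, 21.05553436279297) [ 0.4496629  -0.14542096  0.17      ]
```

Emit:
carry_out([
  {"hand": -1,"linear": [0.08,-0.05,-2],"dr": [0,0,0]},
  {"hand": -1,"linear": [0,0,-2],"dr": [0,0,0]},
  {"hand": -1,"linear": [0,0,-1],"dr": [0,0,0]},
  {"hand": -1,"linear": [0,0,-1],"dr": [0,0,0]},
  {"hand": -1,"linear": [0,0,-1],"dr": [0,0,0]},
  {"hand": -1,"linear": [0,0,-1],"dr": [0,0,0]},
  {"hand": -1,"linear": [0,0,-1],"dr": [0,0,0]},
  {"hand": -1,"linear": [0,0,-1],"dr": [0,0,0]},
  {"hand": -1,"linear": [0,0,-0.7],"dr": [0,0,0]},
  {"hand": -1,"linear": [0,0,-0.5],"dr": [0,0,0]},
  {"hand": -1,"linear": [0,0,0],"dr": [0,0,0]},
  {"hand": -1,"linear": [0,0,0],"dr": [0,0,0]},
  {"hand": -1,"linear": [0,0,0],"dr": [0,0,0]},
])

```text
clock: 28.87
position: [0.4498, -0.1456, 0.1442]
ee_rot: [[-0.25, 0.968, 0.001], [0.968, 0.25, -0.0], [-0.001, 0.001, -1.0]]
ft_force: [-1.2, -1.0, -0.0]
width: 0.0369
finger_force: 60.0
```

Emit:
carry_out([
  {"hand": -1,"linear": [0,0,-0.2],"dr": [0,0,0]},
  {"hand": -1,"linear": [0,0,-0.1],"dr": [0,0,0]},
  {"hand": -1,"linear": [0,0,0],"dr": [0,0,0]},
  {"hand": -1,"linear": [0,0,0],"dr": [0,0,0]},
])

```text
clock: 29.2
position: [0.4495, -0.1454, 0.1409]
ee_rot: [[-0.25, 0.968, 0.0], [0.968, 0.25, -0.0], [-0.0, 0.0, -1.0]]
ft_force: [-0.1, -0.1, -0.5]
width: 0.0375
finger_force: 60.0
```

Emit:
carry_out([
  {"hand": 1,"linear": [0,0,0],"dr": [0,0,0]},
  {"hand": 1,"linear": [0,0,0],"dr": [0,0,0]},
  {"hand": 1,"linear": [0,0,0],"dr": [0,0,0]},
  {"hand": 1,"linear": [0,0,0],"dr": [0,0,0]},
  {"hand": 1,"linear": [0,0,0],"dr": [0,0,0]},
  {"hand": 1,"linear": [0,0,1],"dr": [0,0,0]},
  {"hand": 1,"linear": [0,0,2],"dr": [0,0,0]},
  {"hand": 1,"linear": [0,0,3],"dr": [0,0,0]},
  {"hand": 1,"linear": [0,0,3],"dr": [0,0,0]},
  {"hand": 1,"linear": [0,0,3],"dr": [0,0,0]},
  {"hand": 1,"linear": [0,0,2],"dr": [0,0,0]},
  {"hand": 1,"linear": [0,-3,0],"dr": [0,0,0]},
  {"hand": 1,"linear": [0,-3,0],"dr": [0,0,0]},
  {"hand": 1,"linear": [0,-3,0],"dr": [0,0,0]},
  {"hand": 1,"linear": [0,-3,0],"dr": [0,0,0]},
  {"hand": 1,"linear": [0,-3,0],"dr": [0,0,0]},
  {"hand": 1,"linear": [0,-3,0],"dr": [0,0,0]},
  {"hand": 1,"linear": [0,0,0],"dr": [0,0,0]},
  {"hand": 1,"linear": [0,0,0],"dr": [0,0,0]},
])

```text
clock: 30.78
position: [0.4491, -0.3267, 0.2808]
ee_rot: [[-0.248, 0.969, -0.0], [0.969, 0.248, 0.0], [0.001, -0.0, -1.0]]
ft_force: [-0.1, -0.1, -0.6]
width: 0.0854
finger_force: 0.0
```

Run:
```python
from meas import *
for n in("side","top"):
    im,c=grab(n,n+"6")
    print(n,proj(c,[[.449,-.145,.154],[.4595,.0138,.0865]]))
    print([b for b in blobs(im,*BLUE,60) if 255<b[0]<400])
```

```text
side [[358.88437069 161.15481287]
 [330.21265597 217.04154706]]
[(330.1, 217.0, 419, (319, 206, 24, 24)), (358.3, 160.5, 249, (351, 151, 17, 21)), (296.6, 125.8, 133, (292, 118, 11, 17))]
top [[344.93224979 256.10274641]
 [271.34205051 255.73478306]]
[(345.9, 255.2, 275, (336, 246, 21, 19)), (271.0, 255.6, 362, (260, 245, 22, 23))]
```

View pics/side6.png

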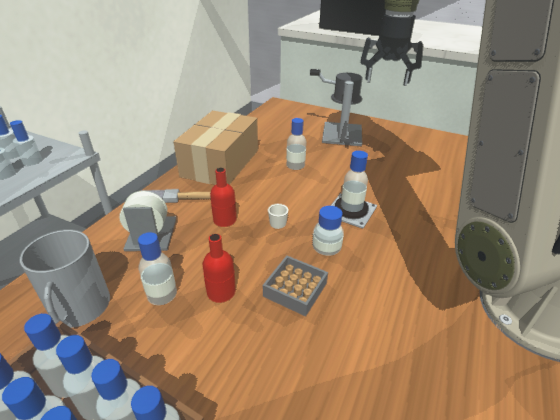

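Both bottles stand capped, the tall one at (355,190) and the squat one at (329,232). Each cap is within about 1.5 px of its expected spot in both views, and the cup and sealed bottles are unmoved.

```bash
python3 -c "
from workcell import arm; print(arm.close_job())"
```

```text
the job is handed in; nothing more can be done
None
```

The job is handed in at about 31 s: by the last camera check both bottles stood upright, in place and capped, the bystanders were unmoved and the arm was clear; the judge's verdict was not shown.

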